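# Close the workshop canisters with their own lids

### The arm

A 6-joint arm with a two-finger parallel gripper is mounted at the origin on the work surface. World frame = base frame: x ahead of the robot, y to its left, z up, the work surface at z = 0. Lengths are in m, angles in rad, forces in N, time in s.
With the tool pointing down it reaches from about 0.3 to 0.875 m from the base axis. Payload 6.4 kg.
Tool frame: the origin (TCP) lies at the very end of the fingers, on their centre line; the grasp point (between the pads) lies 19 mm behind it; z points along the fingers, y is the line along which they close (so a half turn about z gives the same grasp; the last joint's range is limited). The gripper opens to 85 mm and grips with 20 to 120 N. Pads are 22 mm wide; open, the fingers measure 114 mm over their backs; the gripper's body (76 mm by 85 mm) begins 54 mm behind the grasp point. The pads swing forward as they close: fully open they stand 13 mm farther back than shut.
Start: joints at [-1.36, 0.181, 1.607, -0, 1.354, -0.206], TCP at [0.233, -0.526, 0.231] pointing down, gripper open.
Joint ranges: [-2.99, 2.99], [-0.89, 2.07], [0.3, 2.58], [-1.14, 4.28], [0, 2.63], [-3.12, 3.12]. Speed limits (rad/s): [2.57, 2.57, 3.01, 3.14, 3.14, 3.14].

### API

Orientations are given as a unit quaternion [w, x, y, z].
In Python, from bench import ctrl gives the robot as it stands.
- The arm moves only by the tool jog_arm, never from a script. Its argument "series" is a list that holds one entry, the list of rows, each a list of 7 numbers: the shift along the tool's x, y, z in mm, then the turn, a rotation vector about the tool's x, y, z in rad, then the finger opening in mm, from 0 to 85.4. In form: [[[tx, ty, tz, rx, ry, rz, gripper], ...]]. A call has exactly 10 rows; each row shifts and turns the commanded pose from where the row before left it, along the tool's axes as they then stand; what a row does not reach is not made up. A row lasts 1/10 s, in which the tool goes at most 50 mm and 8.59 degrees, less where a joint would pass 70% of its speed; a pose out of reach is approached as far as the arm can. A call with a gripper value outside its range is refused whole. The fingers move at their own pace and stop on an object; the grip force is fixed at half the most. Time passes only in rows, so rows that do not move let the fingers close, or fill a call up. It gives the time, the measured TCP pose, the force, the opening and the grip force at its end, in the units of the state.
- ctrl.get_obs(): the state, without advancing time (a new reading comes with each control period).
- ctrl.camera(name): name is "side" or "top"; returns a dict with "frame" (480x640x3 uint8, blue, green, red), "z_map" (480x640 float32, m along the optical axis (not along the pixel's ray), 0 where there is no reading), "fx", "fy", "cx", "cy" (pixels), "xyz" and "rotation" of the camera in the world. Camera axes: x right, y down, z forward; pixel columns grow to the right and rows downward; lengths in m; the calibration is good to about 2 mm. A picture is of the moment at which its call begins.
- ctrl.hand_in(): hands the job in; it is judged then, once.
The state is a dict: "time_s": time; "q": joint angles; "dq": joint speeds; "joint_efforts": joint torques, N m; "eef_pos": TCP position; "eef_rot": TCP orientation; "wrist_force": force on the tool from outside, world axes, zero at the start; "torque": the same for the moment, N m; "opening": opening from 0.0 (shut) to 1.0 (fully open); "grasp_force": force on a finger pad.
Only numpy, scipy, OpenCV 4.12 (cv2) and the standard library are available. Lean on these libraries where they do the work, as an engineer would, in place of code of your own. Each camera call takes 0.05 s, during which the arm holds its last target. There are 200 camera calls.

### The job

Before the sawing starts, close the four open stoneware canisters against the dust: put on each the beech lid that fits it by size and shape, right side up and fully home so that its rim rests flat on the pot all round. Leave the canisters standing where they are, and leave the canister that is already closed and the knobless wooden disc alone.

Things in the scene. Friction and masses are not known exactly. Their poses are not given: they have to be found in the camera images.
- canister_small: The small round open canister: plain white stoneware pot standing upright, loose, outside diameter 64 mm, height 70 mm, wall 5 mm, mouth 54 mm across; brass screws lie inside well below the rim. Origin: centre of its underside on the bench, z up.
- lid_small: The small round beech lid, lying right side up on the bench: rim disc 70 mm across, 8 mm thick; under it a tapered plug 12 mm deep (44 mm across, 32 mm at its foot); on top a round knob 26 mm across, 28 mm tall. Origin: centre of the plug's underside, z up; rim disc's top is 20 mm above it. Seated, the rim disc rests on the pot's rim, origin 58 mm above the pot's.
- canister_medium: The medium round open canister: plain white stoneware pot standing upright, loose, outside diameter 84 mm, height 82 mm, wall 5 mm, mouth 74 mm across; dowel pins lie inside well below the rim. Origin: centre of its underside on the bench, z up.
- lid_medium: The medium round beech lid, lying right side up on the bench: rim disc 90 mm across, 8 mm thick; under it a tapered plug 12 mm deep (64 mm across, 52 mm at its foot); on top a round knob 26 mm across, 28 mm tall. Origin: centre of the plug's underside, z up; rim disc's top is 20 mm above it. Seated, the rim disc rests on the pot's rim, origin 70 mm above the pot's.
- canister_large: The large round open canister: plain white stoneware pot standing upright, loose, outside diameter 106 mm, height 90 mm, wall 5 mm, mouth 96 mm across; corks lie inside well below the rim. Origin: centre of its underside on the bench, z up.
- lid_large: The large round beech lid, lying right side up on the bench: rim disc 112 mm across, 8 mm thick; under it a tapered plug 12 mm deep (86 mm across, 74 mm at its foot); on top a round knob 26 mm across, 28 mm tall. Origin: centre of the plug's underside, z up; rim disc's top is 20 mm above it. Seated, the rim disc rests on the pot's rim, origin 78 mm above the pot's.
- canister_oblong: The oblong open canister: white stoneware box standing upright, loose, outside 110 mm (its x) by 74 mm (its y), height 64 mm, walls 5 mm, mouth 100 by 64 mm; wooden pegs lie inside well below the rim. Origin: centre of its underside on the bench, z up.
- lid_oblong: The oblong beech lid, right side up: rim plate 116 (its x) by 80 (its y) by 8 mm; under it a plug 12 mm deep (90 by 54 mm, 78 by 42 at its foot); on top a bar grip 44 mm long (x), 16 wide (y), 28 tall. Origin: centre of the plug's underside, z up; rim plate's top is 20 mm above it. Fits with its x along the canister's x, either way round. Seated, origin 52 mm above the canister's.
- closed_canister: A bystander: a white round canister that is already closed with its beech lid (86 mm across, 102 mm tall with its knob). Loose. Origin: centre of its underside. To be left alone.
- disc: A bystander: a plain disc of darker wood without a knob, a turner's blank, 80 mm across and 22 mm thick, lying flat and loose. Origin: centre of its underside. To be left alone.
Mind the look-alikes: they are no part of the job. What is shaped like the lid_small but purple is not meant.

How it is judged:
At the end, for the whole second after the job is handed in: Each of the four lids is on its own canister: centred within 9 mm, its origin between 4 mm below and 3 mm above its seated height, its axis within 0.06 rad of the canister's; the canisters upright (within 0.06 rad), all at rest (horizontal distance between lid_small and canister_small below 0.009 m and z of lid_small in the frame of canister_small between 0.054 and 0.061 m and angle between the z axis of lid_small and the z axis of canister_small, either way round below 0.06 rad and angle between each of canister_small, canister_medium, canister_large, canister_oblong's own z axis and vertical below 0.06 rad and linear speed of each of lid_small, canister_small, lid_medium, canister_medium, lid_large, canister_large, lid_oblong, canister_oblong below 0.02 m/s and angular speed of each of lid_small, lid_medium, lid_large, lid_oblong below 0.15 rad/s and horizontal distance between lid_medium and canister_medium below 0.009 m and z of lid_medium in the frame of canister_medium between 0.066 and 0.073 m and angle between the z axis of lid_medium and the z axis of canister_medium, either way round below 0.06 rad and horizontal distance between lid_large and canister_large below 0.009 m and z of lid_large in the frame of canister_large between 0.074 and 0.081 m and angle between the z axis of lid_large and the z axis of canister_large, either way round below 0.06 rad and horizontal distance between lid_oblong and canister_oblong below 0.009 m and z of lid_oblong in the frame of canister_oblong between 0.048 and 0.055 m and angle between the z axis of lid_oblong and the z axis of canister_oblong, either way round below 0.06 rad); the robot touches nothing.
It fails at once if an open canister is shifted more than 40 mm from where it stood, or tipped over (distance of any of canister_small, canister_medium, canister_large, canister_oblong from where it was at the start of the episode above 0.04 m or angle between any of canister_small, canister_medium, canister_large, canister_oblong's own z axis and vertical above 0.5 rad).
It fails at once if the closed canister or the knobless disc is shifted more than 40 mm, or tipped over (distance of any of closed_canister, disc from where it was at the start of the episode above 0.04 m or angle between any of closed_canister, disc's own z axis and vertical above 0.5 rad).
It also fails if it takes over 120 s, if anything falls off the work surface, if the arm or the gripper's body presses on something with over 40 N, if the wrist force passes 120 N, or if a joint passes its speed limit or range.

## Working session

There is one attempt and no reset: what is moved stays moved. The work goes in short steps, Python scripts to look and compute and a tool call to move; the robot and the scene stay as the last step left them, time stands still between calls to the robot, and variables do not carry over. Pictures are saved under pics/ and viewed, at most 14 in all, crops included, and the job is handed in when it is done.

Besides the shell and the picture viewer there is one more tool, called after "Emit:" as a command line: name --argument value ..., lists and objects as JSON in quotes. jog_arm: Moves the arm, as the interface text tells. Its arguments: {"type":"object","properties":{"series":{"type":"array"}},"required":["series"]}

```bash
mkdir -p pics; ls
python3 - <<'E'
from bench import ctrl
import cv2,numpy as np
o=ctrl.get_obs(); print(o['time_s'],o['eef_pos'],o['eef_rot'],o['opening'])
for n in('top','side'):
    c=ctrl.camera(n); cv2.imwrite(f'pics/{n}0.png',c['frame']); np.savez(f'{n}0.npz',**c)
    print(n,c['fx'],c['fy'],c['cx'],c['cy'],c['xyz'],c['rotation'])
E
```

```text
pics
0.0 [ 0.23269699 -0.5252018   0.23035269] [-9.15313775e-04  9.78360769e-01  2.06904248e-01  1.73252549e-05] 1.002656296547346
top 433.59857383211215 433.59857383211215 318.77217082821977 239.4190873506735 [ 0.39686105 -0.01013206  1.00253926] [-0.05077469  0.7100801  -0.70060892  0.04853163]
side 505.2944167248406 505.2944167248406 312.75909532452124 237.7827176816989 [0.13987109 0.62553642 0.85673636] [ 0.09570881 -0.24500966  0.90262012 -0.34071544]
```

View pics/top0.png

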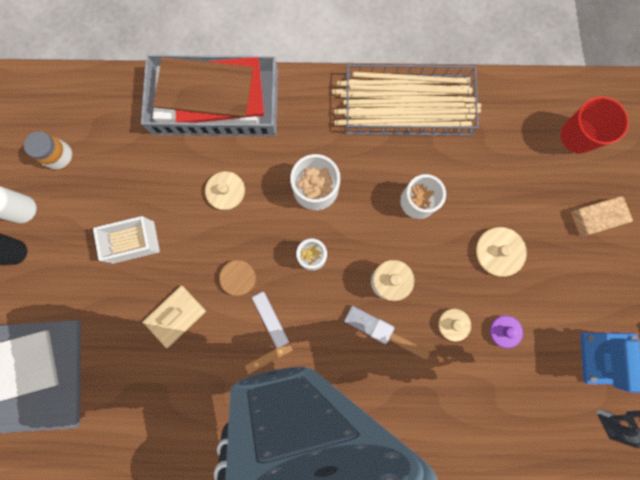

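View pics/side0.png

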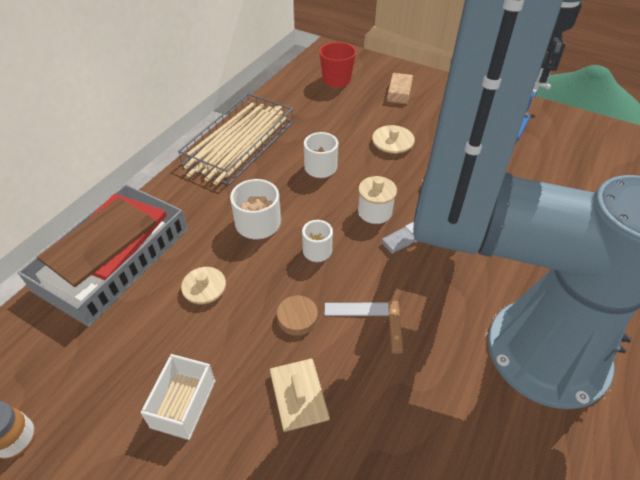

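The top view shows these parts:
- **Canisters:** large (316,182), medium (423,196), small (312,254), oblong (126,240).
- **Possible lids:** round beech (225,190), (501,251) and (455,325), and oblong (175,316).
- **Not to be taken:** purple look-alike (507,332), closed canister (393,280), knobless disc (238,278).

The small lid is the beech one at (455,325). The medium and large lids I'll tell apart by measured diameter.

```bash
cat > h.py <<'E'
import numpy as np,cv2
from scipy.spatial.transform import Rotation as R
def quat(q): return R.from_quat([q[1],q[2],q[3],q[0]])
def cloud(c):
    z=c['z_map']; v,u=np.mgrid[:480,:640]
    p=np.stack([(u-c['cx'])/c['fx']*z,(v-c['cy'])/c['fy']*z,z],-1)
    w=quat(c['rotation']).apply(p.reshape(-1,3)).reshape(p.shape)+c['xyz']
    w[z<=0]=np.nan; return w
def ray(c,u,v,h):
    d=quat(c['rotation']).apply([(u-c['cx'])/c['fx'],(v-c['cy'])/c['fy'],1.])
    return c['xyz']+d*(h-c['xyz'][2])/d[2]
def at(c,w,px,h,r=.09,tol=.005):
    """outline of the level at height h near pixel px: hull of its points, in world xy"""
    p0=ray(c,*px,h); m=(abs(w[...,2]-h)<tol)&(np.hypot(w[...,0]-p0[0],w[...,1]-p0[1])<r)
    m=m.astype(np.uint8); n,l,s,cen=cv2.connectedComponentsWithStats(m)
    if n<2: return None
    k=1+np.argmax(s[1:,4]); cs,_=cv2.findContours((l==k).astype(np.uint8),cv2.RETR_EXTERNAL,cv2.CHAIN_APPROX_NONE)
    hull=cv2.convexHull(max(cs,key=len))[:,0]
    return np.array([ray(c,*q,h)[:2] for q in hull])*1000
E
python3 - <<'E'
from h import *
np.set_printoptions(precision=1,suppress=True)
c=np.load('top0.npz');w=cloud(c)
print('bench z',np.nanmedian(w[300:310,560:580,2]))
S={'canL':((316,182),.09),'canM':((423,196),.082),'canS':((312,254),.07),'lidA':((225,190),.016),'lidB':((501,251),.016),'lidS':((455,325),.016),'closed':((393,280),.07),'disc':((238,278),.022),
'canO':((126,240),.064),'lidO':((175,316),.016),'knobA':((222,187),.048),'knobB':((503,250),.048),'knobS':((457,323),.048),'gripO':((172,315),.048)}
for n,(px,h) in S.items():
    p=at(c,w,px,h,.04 if 'knob' in n or 'grip' in n else .09 if 'can' in n else .08, .004 if 'k' in n or 'grip' in n else .006)
    if p is None: print(n,None);continue
    p=p.astype(np.float32); (a,b),r=cv2.minEnclosingCircle(p)
    e=cv2.fitEllipse(p) if len(p)>5 else None
    print(n,'circ',np.round([a,b,2*r],1),'ell',e and np.round(np.r_[e[0],e[1]],1),'rect',[np.round(x,1) for x in cv2.minAreaRect(p)])
im=c['frame']; cr=np.hstack([cv2.resize(im[y:y+60,x:x+60],(260,260),interpolation=cv2.INTER_CUBIC) for x,y in((425,295),(145,287),(195,160))])
cv2.imwrite('pics/crop.png',cr)
E
```

```text
bench z -0.0005224951440992998
canL circ [659.7   4.8 107. ] ell [660.3   4.5 104.9 106. ] rect [array([659.7,   4.8]), array([105. , 102.1]), np.float64(0.7)]
canM circ [ 631.6 -236.9   85. ] ell [ 631.8 -236.7   83.2   84.7] rect [array([ 631.9, -236.6]), array([81.5, 82.4]), np.float64(44.3)]
canS circ [498.3  10.3  63.8] ell [498.3  10.3  62.7  63.5] rect [array([498. ,  10.2]), array([63. , 60.6]), np.float64(0.8)]
lidA circ [649.6 216.2  90.8] ell [649.6 216.2  89.1  90.6] rect [array([649.2, 217. ]), array([89.1, 88.8]), np.float64(2.2)]
lidB circ [ 514.2 -422.   113.2] ell [ 514.3 -421.8  111.4  112.8] rect [array([ 514.5, -421.9]), array([110.3, 110.2]), np.float64(44.2)]
lidS circ [ 348.5 -310.6   70.3] ell [ 348.6 -310.6   69.1   70.3] rect [array([ 348.6, -310.8]), array([67. , 68.5]), np.float64(88.6)]
closed circ [ 443.4 -166.2   86.2] ell [ 443.2 -166.3   85.    85.9] rect [array([ 442.3, -166.5]), array([83.3, 85.8]), np.float64(0.8)]
disc circ [446.4 177.4  80. ] ell [446.3 177.5  79.1  79.8] rect [array([446.5, 177.4]), array([79. , 76.9]), np.float64(2.0)]
canO circ [527.1 428.1 131.1] ell [526.1 430.3  88.7 161.2] rect [array([526.6, 426.9]), array([ 75.1, 111.7]), np.float64(14.8)]
lidO circ [358.5 317.4 138.3] ell [359.7 315.  101.4 151.5] rect [array([358.1, 316.8]), array([ 80.8, 117. ]), np.float64(45.3)]
knobA circ [647.9 215.   22.6] ell [647.9 215.3  21.7  22.7] rect [array([648.2, 215. ]), array([19.8, 21. ]), np.float64(47.4)]
knobB circ [ 513.9 -419.5   22.7] ell [ 514.1 -419.7   21.3   22.3] rect [array([ 513.8, -419.8]), array([19.9, 22.3]), np.float64(87.4)]
knobS circ [ 349.1 -308.5   23.9] ell [ 348.9 -308.7   20.6   23.2] rect [array([ 348.5, -309.1]), array([20.7, 20.2]), np.float64(44.1)]
gripO circ [357.2 314.3  44.1] ell [358.8 313.9  20.6  50.6] rect [array([358.2, 315.9]), array([15.6, 43.2]), np.float64(46.7)]
```

View pics/crop.png

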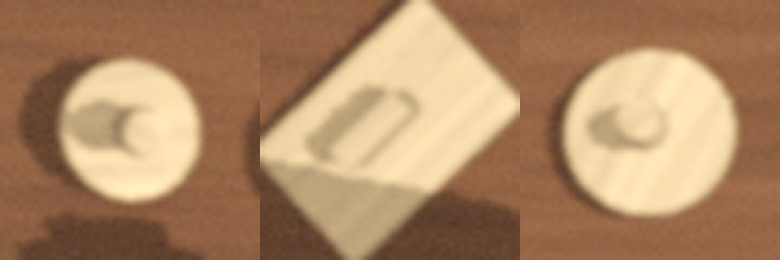

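The crop confirms a small round beech lid, the oblong lid with its bar grip, and the round lid with its knob. The measured diameters make (225,190) the medium lid and (501,251) the large one.

With yaw at 90°, the tool axes are x = world +y, y = world +x and z = world -z. I'll turn to that first.

Emit:
jog_arm --series '[[[0, 0, 0, 0, 0, -0.128, 60], [0, 0, 0, 0, 0, -0.128, 60], [0, 0, 0, 0, 0, -0.128, 60], [0, 0, 0, 0, 0, -0.128, 60], [0, 0, 0, 0, 0, -0.128, 60], [0, 0, 0, 0, 0, -0.128, 60], [0, 0, 0, 0, 0, -0.128, 60], [0, 0, 0, 0, 0, -0.128, 60], [0, 0, 0, 0, 0, -0.13, 60], [0, 0, 0, 0, 0, 0, 60]]]'

```text
time_s: 1.1
eef_pos: [0.2327, -0.5255, 0.2308]
eef_rot: [-0.0, 0.707, 0.707, 0.0]
wrist_force: [0.5, 0.5, 1.2]
opening: 0.702
grasp_force: 0.0
```

Emit:
jog_arm --series '[[[27, 14.5, 0, 0, 0, 0, 60], [27, 14.5, 0, 0, 0, 0, 60], [27, 14.5, 0, 0, 0, 0, 60], [27, 14.5, 0, 0, 0, 0, 60], [27, 14.5, 0, 0, 0, 0, 60], [27, 14.5, 0, 0, 0, 0, 60], [27, 14.5, 20, 0, 0, 0, 60], [27, 14.5, 20, 0, 0, 0, 60], [0, 0, 40, 0, 0, 0, 60], [0, 0, 20, 0, 0, 0, 60]]]'

```text
time_s: 2.1
eef_pos: [0.3483, -0.3074, 0.1287]
eef_rot: [-0.002, 0.708, 0.706, 0.0]
wrist_force: [0.1, 0.4, 0.3]
opening: 0.701
grasp_force: 0.0
```

Emit:
jog_arm --series '[[[0, 0, 25, 0, 0, 0, 60], [0, 0, 25, 0, 0, 0, 60], [0, 0, 25, 0, 0, 0, 60], [0, 0, 18, 0, 0, 0, 60], [0, 0, 15, 0, 0, 0, 60], [0, 0, 0, 0, 0, 0, 15], [0, 0, 0, 0, 0, 0, 15], [0, 0, 0, 0, 0, 0, 15], [0, 0, 0, 0, 0, 0, 15], [0, 0, 0, 0, 0, 0, 15]]]'

```text
time_s: 3.1
eef_pos: [0.3492, -0.3104, 0.0241]
eef_rot: [0.001, 0.707, 0.707, -0.0]
wrist_force: [-0.5, -0.7, 3.1]
opening: 0.271
grasp_force: 59.1
```

Emit:
jog_arm --series '[[[0, 0, -5, 0, 0, 0, 15], [0, 0, -15, 0, 0, 0, 15], [0, 0, -25, 0, 0, 0, 15], [0, 0, -30, 0, 0, 0, 15], [0, 0, -30, 0, 0, 0, 15], [0, 0, -30, 0, 0, 0, 15], [0, 0, -20, 0, 0, 0, 15], [0, 0, -5, 0, 0, 0, 15], [0, 0, 0, 0, 0, 0, 15], [0, 0, 0, 0, 0, 0, 15]]]'

```text
time_s: 4.1
eef_pos: [0.3483, -0.3091, 0.1821]
eef_rot: [-0.001, 0.707, 0.707, 0.0]
wrist_force: [0.3, 0.0, -1.0]
opening: 0.273
grasp_force: 58.9
```

Emit:
jog_arm --series '[[[12, 6, 0, 0, 0, 0, 15], [24, 11, 0, 0, 0, 0, 15], [36, 17, 0, 0, 0, 0, 15], [45, 21, 0, 0, 0, 0, 15], [45, 21, 0, 0, 0, 0, 15], [45, 21, 0, 0, 0, 0, 15], [45, 21, 0, 0, 0, 0, 15], [36, 17, 0, 0, 0, 0, 15], [22, 10, 0, 0, 0, 0, 15], [10, 5, 0, 0, 0, 0, 15]]]'

```text
time_s: 5.1
eef_pos: [0.4983, 0.0133, 0.182]
eef_rot: [-0.001, 0.706, 0.708, -0.0]
wrist_force: [-0.3, -0.6, -1.0]
opening: 0.272
grasp_force: 58.9
```

Run:
```python
from bench import ctrl
import cv2,numpy as np
c=ctrl.camera('side'); c=ctrl.camera('side'); o=ctrl.get_obs(); print(o['eef_pos'])
cv2.imwrite('pics/s1.png',cv2.resize(c['frame'][80:320,180:500],(640,480)))
```

```text
[0.4983517  0.01167878 0.18231827]
```

View pics/s1.png

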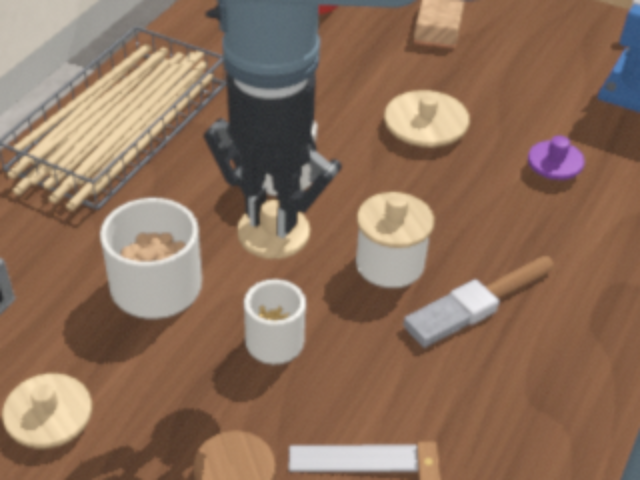

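The small lid hangs level from the gripper at (272,232), above its canister at (275,320). I'll lower it now.

Emit:
jog_arm --series '[[[0, 0, 15, 0, 0, 0, 15], [0, 0, 25, 0, 0, 0, 15], [0, 0, 20, 0, 0, 0, 15], [0, 0, 12, 0, 0, 0, 15], [0, 0, 8, 0, 0, 0, 15], [0, 0, 8, 0, 0, 0, 15], [0, 0, 5, 0, 0, 0, 15], [0, 0, 4, 0, 0, 0, 15], [0, 0, 0, 0, 0, 0, 15], [0, 0, 0, 0, 0, 0, 15]]]'

```text
time_s: 6.2
eef_pos: [0.4991, 0.0102, 0.0866]
eef_rot: [0.0, 0.707, 0.707, 0.0]
wrist_force: [0.5, -0.2, -0.6]
opening: 0.271
grasp_force: 58.9
```

Emit:
jog_arm --series '[[[0, 0, 2, 0, 0, 0, 15], [0, 0, 2, 0, 0, 0, 15], [0, 0, 0.5, 0, 0, 0, 15], [0, 0, 0, 0, 0, 0, 15], [0, 0, 0, 0, 0, 0, 60], [0, 0, 0, 0, 0, 0, 60], [0, 0, 0, 0, 0, 0, 60], [0, 0, 0, 0, 0, 0, 60], [0, 0, -30, 0, 0, 0, 60], [0, 0, -40, 0, 0, 0, 60]]]'

```text
time_s: 7.2
eef_pos: [0.4968, 0.0106, 0.1504]
eef_rot: [-0.002, 0.707, 0.707, -0.002]
wrist_force: [0.1, -0.1, 0.1]
opening: 0.701
grasp_force: 0.0
```

Emit:
jog_arm --series '[[[10, 7.5, 0, 0, 0, 0, 60], [25, 18, 0, 0, 0, 0, 60], [35, 26, 0, 0, 0, 0, 60], [35, 26, 0, 0, 0, 0, 60], [35, 26, 0, 0, 0, 0, 60], [35, 26, 0, 0, 0, 0, 60], [20, 14, 0, 0, 0, 0, 60], [10, 7, 20, 0, 0, 0, 60], [0, 0, 30, 0, 0, 0, 60], [0, 0, 0, 0, 0, 0, 60]]]'

```text
time_s: 8.2
eef_pos: [0.6456, 0.2153, 0.096]
eef_rot: [-0.003, 0.707, 0.707, -0.004]
wrist_force: [-1.4, 0.5, -0.8]
opening: 0.702
grasp_force: 0.0
```

Run:
```python
from bench import ctrl
from h import *
c=ctrl.camera('top'); o=ctrl.get_obs(); print(o['eef_pos'],o['q'][5])
cv2.imwrite('pics/t2.png',c['frame']); w=cloud(c)
for n,px,h in(('lidS',(312,254),.078),('canS',(312,254),.06)):
    p=at(c,w,px,h,.06,.005); print(n,None if p is None else cv2.minEnclosingCircle(p.astype(np.float32)))
m=(np.hypot(w[...,0]-.4983,w[...,1]-.0103)<.033); print(np.nanpercentile(w[m][:,2],[30,50,70]))
```

```text
[0.6468797 0.2151218 0.0985555] 0.14706112926722678
lidS ((498.39013671875, 9.520777702331543), 34.8316535949707)
canS None
[0.07731547 0.0783006  0.07939596]
```

View pics/t2.png

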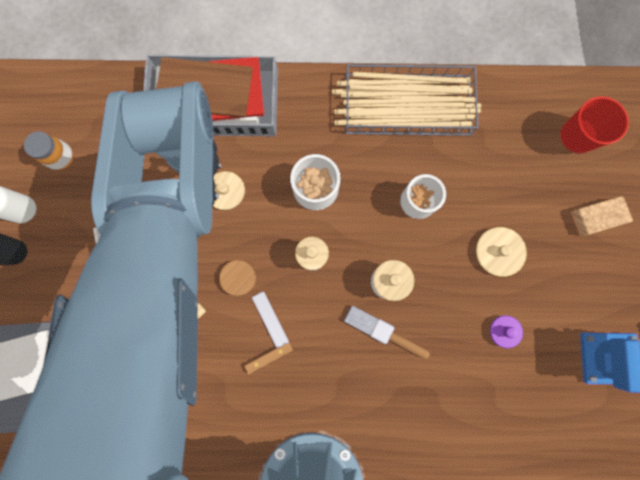

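The small lid is seated at (312,254), with its rim top at about 78 mm. Next is the medium lid.

Emit:
jog_arm --series '[[[0, 1, 20, 0, 0, 0, 60], [0, 1, 25, 0, 0, 0, 60], [0, 0, 18, 0, 0, 0, 60], [0, 0, 12, 0, 0, 0, 60], [0, 0, 0, 0, 0, 0, 60], [0, 0, 0, 0, 0, 0, 15], [0, 0, 0, 0, 0, 0, 15], [0, 0, 0, 0, 0, 0, 15], [0, 0, 0, 0, 0, 0, 15], [0, 0, 0, 0, 0, 0, 15]]]'

```text
time_s: 9.25
eef_pos: [0.6526, 0.2154, 0.0287]
eef_rot: [0.001, 0.707, 0.707, 0.001]
wrist_force: [-0.3, 0.0, 6.9]
opening: 0.266
grasp_force: 59.4
```

Run:
```python
from bench import ctrl
c=ctrl.camera('side');o=ctrl.get_obs(); print(o['eef_pos'],o['eef_rot'],o['wrist_force'],o['opening'])
import cv2;cv2.imwrite('pics/s3.png',cv2.resize(c['frame'][180:360,100:340],(640,480)))
```

```text
[0.65263163 0.21545362 0.02867621] [0.00091598 0.70708311 0.70712879 0.0012304 ] [-0.31932217  1.08652555  7.46868024] 0.263400480137492
```

View pics/s3.png

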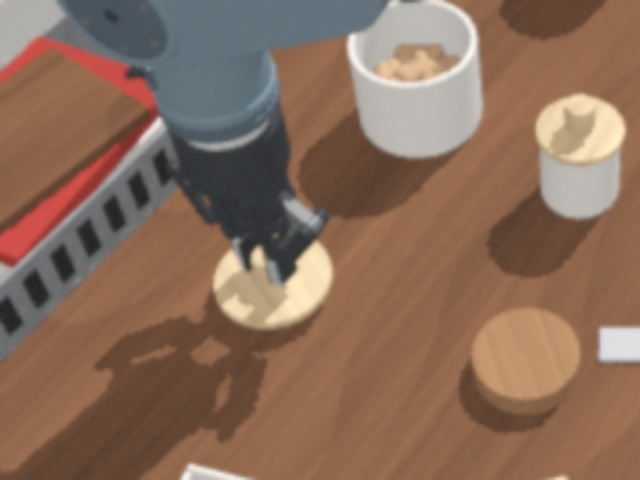

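The gripper holds the knob at (265,285) with the lid still flat. I'll lift gently and read the pose again.

Emit:
jog_arm --series '[[[0, 0, -3, 0, 0, 0, 15], [0, 0, -5, 0, 0, 0, 15], [0, 0, -15, 0, 0, 0, 15], [0, 0, -30, 0, 0, 0, 15], [0, 0, -35, 0, 0, 0, 15], [0, 0, -35, 0, 0, 0, 15], [0, 0, -25, 0, 0, 0, 15], [0, 0, -10, 0, 0, 0, 15], [0, 0, 0, 0, 0, 0, 15], [0, 0, 0, 0, 0, 0, 15]]]'

```text
time_s: 10.3
eef_pos: [0.6505, 0.2151, 0.1835]
eef_rot: [-0.001, 0.707, 0.707, -0.001]
wrist_force: [-0.5, 0.1, -1.4]
opening: 0.271
grasp_force: 58.9
```

Run:
```python
from bench import ctrl
from h import *
c=ctrl.camera('side');o=ctrl.get_obs(); print(o['eef_pos'],o['eef_rot'],o['wrist_force'],o['opening'])
import cv2;cv2.imwrite('pics/s4.png',cv2.resize(c['frame'][120:360,60:380],(640,480)))
```

```text
[0.65010754 0.21502464 0.18266295] [-0.00100184  0.70712336  0.70708822 -0.00134423] [ 0.32378306 -0.69603694 -0.95019269] 0.26473227629264534
```

View pics/s4.png

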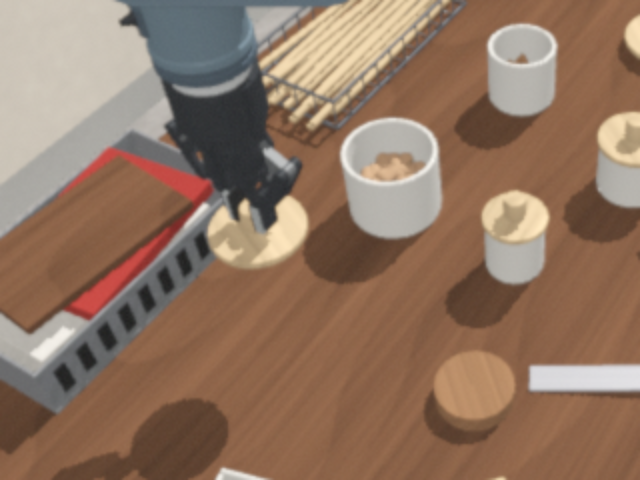

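Emit:
jog_arm --series '[[[-15, 0, 0, 0, 0, 0, 15], [-30, -1, 0, 0, 0, 0, 15], [-45, -2, 0, 0, 0, 0, 15], [-45, -2, 0, 0, 0, 0, 15], [-45, -2, 0, 0, 0, 0, 15], [-45, -2, 0, 0, 0, 0, 15], [-45, -2, 0, 0, 0, 0, 15], [-45, -2, 0, 0, 0, 0, 15], [-45, -2, 0, 0, 0, 0, 15], [-45, -2, 0, 0, 0, 0, 15]]]'

```text
time_s: 11.35
eef_pos: [0.6327, -0.1923, 0.1833]
eef_rot: [-0.001, 0.707, 0.707, -0.001]
wrist_force: [0.5, 0.1, -0.3]
opening: 0.266
grasp_force: 58.9
```

Emit:
jog_arm --series '[[[-30, -1, 0, 0, 0, 0, 15], [-15, 0, 0, 0, 0, 0, 15], [-2, 0, 10, 0, 0, 0, 15], [0, 0, 15, 0, 0, 0, 15], [0, 0, 10, 0, 0, 0, 15], [0, 0, 0, 0, 0, 0, 15], [0, 0, 0, 0, 0, 0, 15], [0, 0, 0, 0, 0, 0, 15], [0, 0, 0, 0, 0, 0, 15], [0, 0, 0, 0, 0, 0, 15]]]'

```text
time_s: 12.35
eef_pos: [0.6337, -0.2368, 0.1505]
eef_rot: [0.001, 0.707, 0.707, 0.0]
wrist_force: [-0.2, 0.9, -0.9]
opening: 0.266
grasp_force: 58.9
```

Run:
```python
from bench import ctrl
from h import *
for n in('top','side'):
    c=ctrl.camera(n);o=ctrl.get_obs(); w=cloud(c); e=o['eef_pos']; print(e)
    f=cv2.cvtColor(c['frame'],cv2.COLOR_BGR2HSV)
    m=(np.hypot(w[...,0]-e[0],w[...,1]-e[1])<.06)&(w[...,2]<e[2]+.03)&(w[...,2]>.098)&(f[...,1]>40)&(f[...,2]>120)&(f[...,0]<30)
    q=w[m]; print(n,m.sum(),np.percentile(q[:,2],[5,25,50,75,95]) if m.sum() else 0)
    if m.sum()>200:
        q=q[abs(q[:,2]-np.median(q[:,2]))<.006]; A=np.c_[q[:,:2]-e[:2],np.ones(len(q))]; print('plane',np.linalg.lstsq(A,q[:,2],rcond=None)[0], cv2.minEnclosingCircle((q[:,:2]*1000).astype(np.float32)))
```

```text
[ 0.63358623 -0.23684149  0.15039266]
top 0 0
[ 0.63349302 -0.23689833  0.15028597]
side 657 [0.13739541 0.1408245  0.14206084 0.14340199 0.16696234]
plane [ 0.00678167 -0.01625043  0.14184083] ((633.9171752929688, -237.87380981445312), 45.192447662353516)
```

The lid hangs level with its rim top at about 142 mm, 52 mm above the seat, and is 2 mm off centre.

Emit:
jog_arm --series '[[[1, -2, 10, 0, 0, 0, 15], [0, 0, 10, 0, 0, 0, 15], [0, 0, 8, 0, 0, 0, 15], [0, 0, 8, 0, 0, 0, 15], [0, 0, 6, 0, 0, 0, 15], [0, 0, 4, 0, 0, 0, 15], [0, 0, 3, 0, 0, 0, 15], [0, 0, 0, 0, 0, 0, 15], [0, 0, 0, 0, 0, 0, 15], [0, 0, 0, 0, 0, 0, 15]]]'

```text
time_s: 13.45
eef_pos: [0.6316, -0.2359, 0.1013]
eef_rot: [0.0, 0.707, 0.707, 0.0]
wrist_force: [-0.5, -0.1, -1.1]
opening: 0.264
grasp_force: 58.9
```

Seat is expected at TCP z of about 98.4 mm, so 3 mm to go. Then I'll release and lift.

Emit:
jog_arm --series '[[[0, 0, 1.5, 0, 0, 0, 15], [0, 0, 1.5, 0, 0, 0, 15], [0, 0, 0, 0, 0, 0, 15], [0, 0, 0, 0, 0, 0, 60], [0, 0, 0, 0, 0, 0, 60], [0, 0, 0, 0, 0, 0, 60], [0, 0, 0, 0, 0, 0, 60], [0, 0, -20, 0, 0, 0, 60], [0, 0, -30, 0, 0, 0, 60], [0, 0, -20, 0, 0, 0, 60]]]'

```text
time_s: 14.45
eef_pos: [0.6317, -0.2361, 0.1695]
eef_rot: [0.001, 0.707, 0.707, 0.0]
wrist_force: [-0.1, -0.9, -0.5]
opening: 0.704
grasp_force: 0.0
```

Emit:
jog_arm --series '[[[-10, -6.5, 0, 0, 0, 0, 60], [-25, -16, 0, 0, 0, 0, 60], [-38, -24, 0, 0, 0, 0, 60], [-38, -24, 0, 0, 0, 0, 60], [-38, -24, 0, 0, 0, 0, 60], [-25, -16, 0, 0, 0, 0, 60], [-10, -7, 20, 0, 0, 0, 60], [0, 0, 30, 0, 0, 0, 60], [0, 0, 20, 0, 0, 0, 60], [0, 0, 0, 0, 0, 0, 60]]]'

```text
time_s: 15.45
eef_pos: [0.5107, -0.4178, 0.0925]
eef_rot: [-0.004, 0.707, 0.707, 0.0]
wrist_force: [-0.2, -0.2, -0.5]
opening: 0.705
grasp_force: 0.0
```

Run:
```python
from bench import ctrl
from h import *
c=ctrl.camera('top');o=ctrl.get_obs(); w=cloud(c); print(o['eef_pos'])
for n,px,h in(('lidM',(423,196),.09),('lidL',(501,251),.02),('lidLknob',(501,251),.047),('canM',(423,196),.075)):
    p=at(c,w,px,h,.08,.004); print(n,None if p is None else cv2.minEnclosingCircle(p.astype(np.float32)))
m=(np.hypot(w[...,0]-.6317,w[...,1]+.2368)<.042); print(np.nanpercentile(w[m][:,2],[10,30,50,70]))
```

```text
[ 0.51194574 -0.41871836  0.09493383]
lidM ((630.4060668945312, -234.89793395996094), 45.043663024902344)
lidL ((514.3615112304688, -420.23724365234375), 56.0150146484375)
lidLknob ((514.5075073242188, -419.317138671875), 11.766650199890137)
canM None
[0.03038559 0.08801509 0.08941066 0.09064644]
```

The medium lid is seated, with its rim at 89–90 mm and 2 mm off centre. The large lid is next.

Emit:
jog_arm --series '[[[0, 0, 20, 0, 0, 0, 60], [0, 0, 25, 0, 0, 0, 60], [0, 0, 18, 0, 0, 0, 60], [0, 0, 10, 0, 0, 0, 60], [0, 0, 0, 0, 0, 0, 60], [0, 0, 0, 0, 0, 0, 60], [0, 0, 0, 0, 0, 0, 15], [0, 0, 0, 0, 0, 0, 15], [0, 0, 0, 0, 0, 0, 15], [0, 0, 0, 0, 0, 0, 15]]]'

```text
time_s: 16.5
eef_pos: [0.5145, -0.4204, 0.0263]
eef_rot: [0.001, 0.707, 0.707, -0.0]
wrist_force: [-0.5, 1.3, 6.0]
opening: 0.269
grasp_force: 59.0
```

Emit:
jog_arm --series '[[[0, 0, 0, 0, 0, 0, 15], [0, 0, -5, 0, 0, 0, 15], [0, 0, -15, 0, 0, 0, 15], [0, 0, -30, 0, 0, 0, 15], [0, 0, -35, 0, 0, 0, 15], [0, 0, -35, 0, 0, 0, 15], [0, 0, -25, 0, 0, 0, 15], [0, 0, -10, 0, 0, 0, 15], [0, 0, 0, 0, 0, 0, 15], [0, 0, 0, 0, 0, 0, 15]]]'

```text
time_s: 17.5
eef_pos: [0.5132, -0.4191, 0.1785]
eef_rot: [-0.001, 0.707, 0.707, 0.0]
wrist_force: [-0.3, -0.5, -2.9]
opening: 0.27
grasp_force: 59.1
```

Emit:
jog_arm --series '[[[14, 5, 0, 0, 0, 0, 15], [28, 10, 0, 0, 0, 0, 15], [42, 14, 0, 0, 0, 0, 15], [42, 14, 0, 0, 0, 0, 15], [42, 15, 0, 0, 0, 0, 15], [42, 14, 0, 0, 0, 0, 15], [42, 15, 0, 0, 0, 0, 15], [42, 14, 0, 0, 0, 0, 15], [42, 15, 0, 0, 0, 0, 15], [42, 14, 0, 0, 0, 0, 15]]]'

```text
time_s: 18.5
eef_pos: [0.643, -0.0386, 0.1779]
eef_rot: [-0.001, 0.707, 0.707, -0.001]
wrist_force: [0.4, -1.1, -1.5]
opening: 0.269
grasp_force: 59.1
```

Emit:
jog_arm --series '[[[30, 10, 0, 0, 0, 0, 15], [16, 6, 0, 0, 0, 0, 15], [0, 0, 10, 0, 0, 0, 15], [0, 0, 10, 0, 0, 0, 15], [0, 0, 0, 0, 0, 0, 15], [0, 0, 0, 0, 0, 0, 15], [0, 0, 0, 0, 0, 0, 15], [0, 0, 0, 0, 0, 0, 15], [0, 0, 0, 0, 0, 0, 15], [0, 0, 0, 0, 0, 0, 15]]]'

```text
time_s: 19.5
eef_pos: [0.66, 0.004, 0.1602]
eef_rot: [0.0, 0.707, 0.707, 0.0]
wrist_force: [0.3, -0.1, -1.6]
opening: 0.271
grasp_force: 59.1
```

```bash
cat > held.py <<'E'
from bench import ctrl
from h import *
c=ctrl.camera('side');o=ctrl.get_obs(); w=cloud(c); e=o['eef_pos']; print(e,o['eef_rot'])
f=cv2.cvtColor(c['frame'],cv2.COLOR_BGR2HSV)
m=(np.hypot(w[...,0]-e[0],w[...,1]-e[1])<.075)&(w[...,2]<e[2]+.03)&(w[...,2]>e[2]-.04)&(f[...,1]>40)&(f[...,2]>120)&(f[...,0]<30)
q=w[m];q=q[abs(q[:,2]-np.median(q[:,2]))<.006]; A=np.c_[q[:,:2]-e[:2],np.ones(len(q))]; Q=(q[:,:2]*1000).astype(np.float32)
print(len(q),'plane',np.linalg.lstsq(A,q[:,2],rcond=None)[0], cv2.minEnclosingCircle(Q),cv2.minAreaRect(Q))
E
python3 held.py
```

```text
[0.65988547 0.00411339 0.1600655 ] [1.65719356e-04 7.07157758e-01 7.07055771e-01 1.18370067e-04]
1168 plane [ 0.0045117  -0.01125115  0.1537711 ] ((661.0738525390625, 0.32713794708251953), 57.51166534423828) ((659.28662109375, 2.7174301147460938), (110.86183166503906, 105.22716522216797), 17.056306838989258)
```

The lid is level and centred, with 56 mm to go.

Emit:
jog_arm --series '[[[1, 0, 10, 0, 0, 0, 15], [0, 0, 12, 0, 0, 0, 15], [0, 0, 9, 0, 0, 0, 15], [0, 0, 8, 0, 0, 0, 15], [0, 0, 6, 0, 0, 0, 15], [0, 0, 4, 0, 0, 0, 15], [0, 0, 3, 0, 0, 0, 15], [0, 0, 0, 0, 0, 0, 15], [0, 0, 0, 0, 0, 0, 15], [0, 0, 0, 0, 0, 0, 15]]]'

```text
time_s: 20.55
eef_pos: [0.6601, 0.0052, 0.1083]
eef_rot: [0.0, 0.707, 0.707, 0.0]
wrist_force: [0.8, 0.7, -1.5]
opening: 0.272
grasp_force: 59.1
```

Emit:
jog_arm --series '[[[0, 0, 2, 0, 0, 0, 15], [0, 0, 2, 0, 0, 0, 15], [0, 0, 0, 0, 0, 0, 15], [0, 0, 0, 0, 0, 0, 60], [0, 0, 0, 0, 0, 0, 60], [0, 0, 0, 0, 0, 0, 60], [0, 0, 0, 0, 0, 0, 60], [0, 0, -20, 0, 0, 0, 60], [0, 0, -30, 0, 0, 0, 60], [0, 0, -30, 0, 0, 0, 60]]]'

```text
time_s: 21.55
eef_pos: [0.6593, 0.0053, 0.184]
eef_rot: [-0.001, 0.707, 0.707, -0.0]
wrist_force: [0.1, -0.0, -0.0]
opening: 0.702
grasp_force: 0.0
```

Emit:
jog_arm --series '[[[15, -14, 0, 0, 0, 0, 60], [28, -27, 0, 0, 0, 0, 60], [34, -33, 0, 0, 0, 0, 60], [34, -33, 0, 0, 0, 0, 60], [34, -33, 0, 0, 0, 0, 60], [34, -33, 0, 0, 0, 0, 60], [34, -33, 0, 0, 0, 0, 60], [34, -33, 0, 0, 0, 0, 60], [34, -33, 0, 0, 0, 0, 60], [29, -29, 0, 0, 0, 0, 60]]]'

```text
time_s: 22.55
eef_pos: [0.3571, 0.3166, 0.1841]
eef_rot: [-0.0, 0.707, 0.707, 0.0]
wrist_force: [0.8, -0.0, -0.0]
opening: 0.698
grasp_force: 0.0
```

Emit:
jog_arm --series '[[[0, 0, 0, 0, 0, -0.132, 60], [0, 0, 0, 0, 0, -0.132, 60], [0, 0, 0, 0, 0, -0.132, 60], [0, 0, 0, 0, 0, -0.132, 60], [0, 0, 0, 0, 0, -0.132, 60], [0, 0, 0, 0, 0, -0.132, 60], [0, 0, 25, 0, 0, 0, 60], [0, 0, 35, 0, 0, 0, 60], [0, 0, 20, 0, 0, 0, 60], [0, 0, 0, 0, 0, 0, 60]]]'

```text
time_s: 23.55
eef_pos: [0.3566, 0.314, 0.1011]
eef_rot: [-0.002, 0.38, 0.925, -0.002]
wrist_force: [0.4, 0.4, -0.4]
opening: 0.703
grasp_force: 0.0
```

Run:
```python
from bench import ctrl
from h import *
c=np.load('top0.npz');w=cloud(c)
p=at(c,w,(175,316),.020,.08,.004); print(cv2.minAreaRect(p.astype(np.float32)))
p=at(c,w,(172,315),.048,.04,.003); print(cv2.minAreaRect(p.astype(np.float32)))
p=at(c,w,(126,240),.064,.09,.005); print(cv2.minAreaRect(p.astype(np.float32)))
c=ctrl.camera('top');o=ctrl.get_obs(); w=cloud(c); print(o['eef_pos'],quat(o['eef_rot']).as_matrix()[:,0])
p=at(c,w,(316,182),.098,.09,.004); print('lidL',cv2.minEnclosingCircle(p.astype(np.float32)))
m=(np.hypot(w[...,0]-.66,w[...,1]-.0047)<.05); print(np.nanpercentile(w[m][:,2],[10,30,50,70]))
m=m&(abs(w[...,2]-.098)<.006);q=w[m];print(np.linalg.lstsq(np.c_[q[:,:2],np.ones(len(q))],q[:,2],rcond=None)[0])
```

```text
((358.1983337402344, 315.69140625), (80.357421875, 116.08073425292969), 45.26686477661133)
((358.1656799316406, 315.9502868652344), (15.609502792358398, 43.19919204711914), 46.67862319946289)
((526.5580444335938, 426.90716552734375), (75.11124420166016, 111.72940826416016), 14.784069061279297)
[0.35786117 0.31472212 0.10290787] [-0.71175607  0.70242611  0.00091868]
lidL ((658.9386596679688, 3.6496243476867676), 55.85707092285156)
[0.09598457 0.097148   0.0980472  0.09903493]
[0.00105918 0.00151784 0.0971991 ]
```

The large lid is seated flat at 98 mm. Now for the oblong lid.

Emit:
jog_arm --series '[[[0, 0, 20, 0, 0, 0, 60], [0, 0, 25, 0, 0, 0, 60], [0, 0, 20, 0, 0, 0, 60], [0, 0, 13, 0, 0, 0, 60], [0, 0, 0, 0, 0, 0, 60], [0, 0, 0, 0, 0, 0, 60], [0, 0, 0, 0, 0, 0, 5], [0, 0, 0, 0, 0, 0, 5], [0, 0, 0, 0, 0, 0, 5], [0, 0, 0, 0, 0, 0, 5]]]'

```text
time_s: 24.6
eef_pos: [0.3595, 0.3156, 0.0266]
eef_rot: [0.001, 0.38, 0.925, 0.001]
wrist_force: [-1.6, -0.3, 5.0]
opening: 0.173
grasp_force: 59.4
```

Emit:
jog_arm --series '[[[0, 0, 0, 0, 0, 0, 5], [0, 0, -5, 0, 0, 0, 5], [0, 0, -15, 0, 0, 0, 5], [0, 0, -30, 0, 0, 0, 5], [0, 0, -35, 0, 0, 0, 5], [0, 0, -35, 0, 0, 0, 5], [0, 0, -25, 0, 0, 0, 5], [0, 0, -10, 0, 0, 0, 5], [0, 0, 0, 0, 0, 0, 5], [0, 0, 0, 0, 0, 0, 5]]]'

```text
time_s: 25.6
eef_pos: [0.3579, 0.3148, 0.1794]
eef_rot: [-0.001, 0.38, 0.925, -0.001]
wrist_force: [-0.7, 0.0, -2.2]
opening: 0.17
grasp_force: 58.6
```

Emit:
jog_arm --series '[[[0, 0, 0, 0, 0, 0.133, 5], [0, 0, 0, 0, 0, 0.133, 5], [0, 0, 0, 0, 0, 0.133, 5], [0, 0, 0, 0, 0, 0.133, 5], [6, 18, 0, 0, 0, 0, 5], [12, 35, 0, 0, 0, 0, 5], [15, 43, 0, 0, 0, 0, 5], [15, 43, 0, 0, 0, 0, 5], [12, 35, 0, 0, 0, 0, 5], [5, 17, 0, 0, 0, 0, 5]]]'

```text
time_s: 26.6
eef_pos: [0.5278, 0.4277, 0.1772]
eef_rot: [-0.001, 0.61, 0.793, -0.002]
wrist_force: [-0.4, -1.3, -1.4]
opening: 0.174
grasp_force: 58.9
```

Emit:
jog_arm --series '[[[0, 0, 10, 0, 0, 0, 5], [0, 0, 15, 0, 0, 0, 5], [0, 0, 15, 0, 0, 0, 5], [0, 0, 10, 0, 0, 0, 5], [0, 0, 0, 0, 0, 0, 5], [0, 0, 0, 0, 0, 0, 5], [0, 0, 0, 0, 0, 0, 5], [0, 0, 0, 0, 0, 0, 5], [0, 0, 0, 0, 0, 0, 5], [0, 0, 0, 0, 0, 0, 5]]]'

```text
time_s: 27.6
eef_pos: [0.5268, 0.4273, 0.1313]
eef_rot: [0.0, 0.609, 0.793, 0.0]
wrist_force: [-0.4, 0.2, -1.2]
opening: 0.173
grasp_force: 58.9
```

```bash
python3 held.py
```

```text
[0.52681413 0.42720341 0.13114325] [1.11693539e-04 6.09499252e-01 7.92786597e-01 2.48311819e-04]
2194 plane [ 0.00726204 -0.00182146  0.12425704] ((527.8931884765625, 425.55145263671875), 69.04150390625) ((527.6754760742188, 425.96405029296875), (80.34020233154297, 116.15665435791016), 14.76857852935791)
```

Emit:
jog_arm --series '[[[0, -0.5, 10, 0, 0, 0, 5], [0, 0, 12, 0, 0, 0, 5], [0, 0, 8, 0, 0, 0, 5], [0, 0, 8, 0, 0, 0, 5], [0, 0, 5, 0, 0, 0, 5], [0, 0, 3, 0, 0, 0, 5], [0, 0, 3, 0, 0, 0, 5], [0, 0, 0, 0, 0, 0, 5], [0, 0, 0, 0, 0, 0, 5], [0, 0, 0, 0, 0, 0, 5]]]'

```text
time_s: 28.65
eef_pos: [0.5265, 0.4272, 0.0823]
eef_rot: [0.0, 0.609, 0.793, 0.0]
wrist_force: [1.4, 0.1, -0.3]
opening: 0.173
grasp_force: 58.9
```

Emit:
jog_arm --series '[[[0, 0, 2, 0, 0, 0, 5], [0, 0, 1.5, 0, 0, 0, 5], [0, 0, 0, 0, 0, 0, 5], [0, 0, 0, 0, 0, 0, 60], [0, 0, 0, 0, 0, 0, 60], [0, 0, 0, 0, 0, 0, 60], [0, 0, 0, 0, 0, 0, 60], [0, 0, -20, 0, 0, 0, 60], [0, 0, -30, 0, 0, 0, 60], [0, 0, -40, 0, 0, 0, 60]]]'

```text
time_s: 29.65
eef_pos: [0.5248, 0.4262, 0.1669]
eef_rot: [-0.001, 0.61, 0.793, -0.002]
wrist_force: [-0.4, 0.3, -0.6]
opening: 0.701
grasp_force: 0.0
```

Emit:
jog_arm --series '[[[-10, -20, -10, 0, 0, 0, 60], [-15, -40, -10, 0, 0, 0, 60], [-15, -40, -10, 0, 0, 0, 60], [-20, -40, 0, 0, 0, 0, 60], [-40, -20, 0, 0, 0, 0, 60], [-40, -10, 0, 0, 0, 0, 60], [-40, 0, 0, 0, 0, 0, 60], [-40, 0, 0, 0, 0, 0, 60], [0, 0, 0, 0, 0, 0, 60], [0, 0, 0, 0, 0, 0, 60]]]'

```text
time_s: 30.65
eef_pos: [0.4188, 0.1702, 0.1985]
eef_rot: [0.0, 0.611, 0.792, 0.0]
wrist_force: [-0.0, -0.5, 0.4]
opening: 0.705
grasp_force: 0.0
```

Run:
```python
from bench import ctrl
from h import *
c=ctrl.camera('top');w=cloud(c);cv2.imwrite('pics/t5.png',c['frame'])
for n,xy,r,z in(('S',(.4983,.0103),.03,.078),('M',(.6317,-.2368),.042,.09),('L',(.66,.0047),.05,.098),('O',(.5266,.4269),.037,.072)):
    m=(np.hypot(w[...,0]-xy[0],w[...,1]-xy[1])<r)&(abs(w[...,2]-z)<.012);q=w[m]
    print(n,m.sum(),np.median(q[:,2]) if m.sum() else 0, np.linalg.lstsq(np.c_[q[:,:2],np.ones(len(q))],q[:,2],rcond=None)[0][:2] if m.sum()>50 else '')
p=at(c,w,(126,240),.072,.09,.005); print(None if p is None else cv2.minAreaRect(p.astype(np.float32)))
print(ctrl.get_obs()['eef_pos'])
```

```text
S 491 0.07777513813381742 [-0.00078809  0.00200956]
M 1033 0.08989503263485865 [-0.00135995  0.00462593]
L 1528 0.0980474671502038 [-0.00329264  0.00097638]
O 437 0.07241909474055463 [-0.03830951  0.00774553]
((534.9964599609375, 430.1893310546875), (62.64942169189453, 117.40835571289062), 14.209630012512207)
[0.41846683 0.17093775 0.19841189]
```

View pics/t5.png

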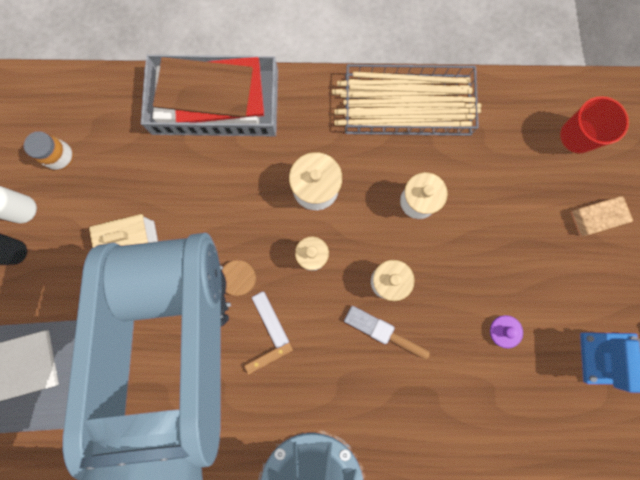

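All three round lids sit flat and level. The oblong lid at (120,235) is partly hidden by the arm, so I'll clear the view and check it.

Emit:
jog_arm --series '[[[-20, 0, -10, 0, 0, 0, 60], [-40, 0, 0, 0, 0, 0, 60], [-40, 0, 0, 0, 0, 0, 60], [-40, 0, 0, 0, 0, 0, 60], [-40, 0, 0, 0, 0, 0, 60], [-40, 0, 0, 0, 0, 0, 60], [-40, 0, 0, 0, 0, 0, 60], [-20, 0, 0, 0, 0, 0, 60], [0, 0, 0, 0, 0, 0, 60], [0, 0, 0, 0, 0, 0, 60]]]'

```text
time_s: 31.7
eef_pos: [0.4905, -0.0985, 0.2079]
eef_rot: [-0.001, 0.609, 0.793, 0.0]
wrist_force: [0.2, -0.1, 0.1]
opening: 0.701
grasp_force: 0.0
```

Run:
```python
from bench import ctrl
from h import *
for n in('top','side'):
    c=ctrl.camera(n);w=cloud(c)
    m=(np.hypot(w[...,0]-.5266,w[...,1]-.4269)<.055)&(abs(w[...,2]-.072)<.006);q=w[m]
    print(n,m.sum(),np.median(q[:,2]),np.linalg.lstsq(np.c_[q[:,:2],np.ones(len(q))],q[:,2],rcond=None)[0][:2])
    if n=='top': print(cv2.minAreaRect(at(c,w,(122,235),.072,.09,.005).astype(np.float32)))
cv2.imwrite('pics/s6.png',cv2.resize(c['frame'][300:480,60:300],(640,480)))
```

```text
top 1457 0.0721956009577035 [ 0.00248012 -0.00020507]
((525.830322265625, 427.8404846191406), (80.66134643554688, 117.12274932861328), 14.884712219238281)
side 2393 0.07174698593903095 [0.0035243 0.0014803]
```

View pics/s6.png

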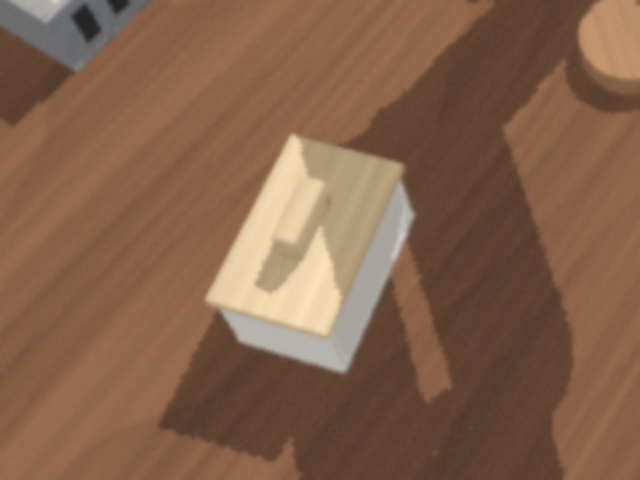

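The oblong lid at (310,235) in the crop is square on its canister, flat, and at 72 mm. All four are on, so I'm handing in.

```bash
python3 -c "
from bench import ctrl
print(ctrl.hand_in())"
```

```text
the job is handed in; nothing more can be done
None
```

I put all four beech lids on their matching canisters and handed the job in at about 32 s; the cameras show each one level, at seated height and centred within about 2 mm, but the hand-in gave no verdict.

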